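Turn the seasoning row round into the fresh rack

TASK

Move the four seasonings (salt shaker, spice jar, dropper bottle and tin) out of the full rack into the empty one, in reverse order, because the new rack will be used from the far side of the table: the one that stood leftmost as you see it goes into the rightmost compartment, and so on, until the one that stood rightmost is leftmost. Each stands upright on the cork pad in its own compartment; never let any of them topple.

Things in the scene. Friction and masses are not known exactly. Their poses are not given: they have to be found in the camera images.
- new_rack: the empty wooden rack, fixed, 311 mm long (its y), 79 mm wide (x), rim 27 mm high, a 44 mm high wire loop at each end. A row of four compartments 73 mm square (partitions 21 mm high), centred at x = 0 and y = +0.114, +0.038, -0.038, -0.114 m; in each a round cork pad whose top is 13 mm above the table. Origin: centre of the underside; +y is the robot's left within 0.15 rad.
- old_rack: the full wooden rack, fixed, same shape, frame and compartments as the empty one (pad tops 13 mm above the table). At the start the four things stand in it, one in each compartment, in any order. Which rack is nearer to the robot varies.
- shaker_center (a point): glass salt shaker, waisted, with a domed grey metal top, 44 mm across and 90 mm tall. The point lies on its axis half-way up, 45 mm above its foot; z points up; it is round, so its yaw does not matter. Loose, 0.05 to 0.25 kg. Starts on a cork pad of the full rack.
- spice_jar_center (a point): cylindrical glass spice jar with a flat screw cap as wide as itself, 44 mm across and 104 mm tall; best gripped high, 70 to 85 mm above its foot, as its top reaches far up between the fingers. The point lies on its axis half-way up, 52 mm above its foot; z points up; it is round, so its yaw does not matter. Loose, 0.05 to 0.25 kg. Starts on a cork pad of the full rack.
- dropper_center (a point): slim bottle with a narrow rubber dropper bulb on top: 33 mm across up to 65 mm above its foot, the bulb above only 13 mm across; 102 mm tall in all; best gripped 48 to 60 mm above its foot. The point lies on its axis half-way up, 51 mm above its foot; z points up; it is round, so its yaw does not matter. Loose, 0.05 to 0.25 kg. Starts on a cork pad of the full rack.
- tin_center (a point): cylindrical food tin with a paper label and a metal lid, 57 mm across and 72 mm tall. The point lies on its axis half-way up, 36 mm above its foot; z points up; it is round, so its yaw does not matter. Loose, 0.05 to 0.25 kg. Starts on a cork pad of the full rack.
- shaker_pad: the round cork pad, 64 mm across and 3 mm thick, on which the shaker stands at the start; it is fixed in the full rack and stays there, marking that compartment. Origin: centre of its underside (10 mm above the table).
- spice_jar_pad: the round cork pad, 64 mm across and 3 mm thick, on which the spice jar stands at the start; it is fixed in the full rack and stays there, marking that compartment. Origin: centre of its underside (10 mm above the table).
- dropper_pad: the round cork pad, 64 mm across and 3 mm thick, on which the dropper bottle stands at the start; it is fixed in the full rack and stays there, marking that compartment. Origin: centre of its underside (10 mm above the table).
- tin_pad: the round cork pad, 64 mm across and 3 mm thick, on which the tin stands at the start; it is fixed in the full rack and stays there, marking that compartment. Origin: centre of its underside (10 mm above the table).
There are look-alikes about, which are no part of the job. Leave any red look-alike of the part that bears shaker_center alone. Leave any purple look-alike of the part that bears dropper_center alone.

How it is judged:
By the outcome, as a careful person would: the job done as asked, in the order asked, and still so for the second after the job is handed in, with the robot touching nothing.
It also fails if it takes over 102 s, if anything falls off the work surface, if the arm or the gripper's body presses on something with over 40 N, if the wrist force passes 120 N, or if a joint passes its speed limit or range.

ROBOT

A 6-joint arm with a two-finger parallel gripper is mounted at the origin on a cart in front of the work surface, level with it; the furniture and walls round the work are solid. World frame = base frame: x ahead of the robot, y to its left, z up, the work surface at z = 0. Lengths are in m, angles in rad, forces in N, time in s.
With the tool pointing down it reaches from about 0.325 to 0.9 m from the base axis. Payload 6.1 kg.
Tool frame: the origin (TCP) lies at the very end of the fingers, on their centre line; the grasp point (between the pads) lies 19 mm behind it; z points along the fingers, y is the line along which they close (so a half turn about z gives the same grasp; the last joint's range is limited). The gripper opens to 85 mm and grips with 20 to 120 N. Pads are 22 mm wide; open, the fingers measure 114 mm over their backs; the gripper's body (76 mm by 85 mm) begins 54 mm behind the grasp point. The pads swing forward as they close: fully open they stand 13 mm farther back than shut.
Start: joints at [1.055, 0.22, 1.526, -0, 1.395, -0.126], TCP at [0.237, 0.578, 0.231] pointing down, gripper open.
Joint ranges: [-2.98, 2.98], [-0.91, 2.08], [0.09, 2.57], [-1.24, 4.39], [0.2, 2.65], [-2.68, 2.68]. Speed limits (rad/s): [2.57, 2.57, 3.01, 3.14, 3.14, 3.14].

INTERFACE

Orientations are given as [roll, pitch, yaw] about the fixed x, y, z axes, in that order (R = Rz(yaw) Ry(pitch) Rx(roll)).
In Python, from bench import observe, snapshot, hand_in, recognise, silhouettes, place_of gives the robot as it stands.
- The arm moves only by the tool apply_moves, never from a script. Its argument "steps" is a list of rows, each a list of 5 numbers: the opening, from 0 (shut) to 1 (fully open), then the shift along the tool's x, y, z normalised to -1 to 1, where 1 is 300 mm, then the turn about the tool's z normalised to -1 to 1, where 1 is 90 degrees. A call has 1 to 12 rows; each row is the pose to reach, as a shift and turn from the pose commanded when the call began, along the tool's axes at that moment; what a row does not reach only later rows make up. A row lasts 1/8 s, in which the tool goes at most 62.5 mm and 10.7 degrees, less where a joint would pass 70% of its speed; a pose out of reach is approached as far as the arm can. A call with a number of a shift or a turn outside -1 to 1 is refused whole. A call with a gripper value outside its range is refused whole. The fingers move at their own pace and stop on an object; the grip force is fixed at half the most. Time passes only in rows, so rows that repeat a pose let the fingers close. It gives the time, the measured TCP pose, the force, the opening and the grip force at its end, in the units of the state.
- observe(): the state, without advancing time (a new reading comes with each control period).
- snapshot(name): name is "scene" or "top"; returns a dict with "color" (480x640x3 uint8, red, green, blue), "intrinsics" (3x3 intrinsics, pixels), "world_to_cam" (4x4, takes a point from world to camera coordinates). Camera axes: x right, y down, z forward; pixel columns grow to the right and rows downward; lengths in m; the calibration is good to about 2 mm. A picture is of the moment at which its call begins. There is no depth.
- hand_in(): hands the job in; it is judged then, once.
Trained networks look in the newest picture that a camera, given by its name, has taken for a name from the list of things; names that differ only in an ending like _2 or _b are one class to them, and where a whole thing is asked for, a point or a joint stands for the part that bears it (a point fixed in the world has none). Each returns a list of dicts, best first, with "confidence" (0 to 1); they miss things now and then, are a little off and sometimes report something else, mostly with a low value. They report only what shows in the picture. A call takes as long as a camera call. They do not tell look-alikes from the thing itself.
- recognise(camera, thing): "rect" ([left, top, right, bottom] in pixels, round what is visible of it).
- silhouettes(camera, thing): "pixels" (480x640 bool, what is visible of it) and "rect" ([left, top, right, bottom] in pixels, round what is visible of it).
- place_of(camera, thing): "pixel" ([column, row] in pixels: a listed point, or the origin of a listed thing).
The state is a dict: "time": time; "joint_pos": joint angles; "dq": joint speeds; "joint_torque": joint torques, N m; "tool_pos": TCP position; "tcp_rot": TCP orientation; "ft_force": force on the tool from outside, world axes, zero at the start; "wrist_torque": the same for the moment, N m; "width": opening from 0.0 (shut) to 1.0 (fully open); "finger_force": force on a finger pad.
Only numpy, scipy, OpenCV 4.12 (cv2) and the standard library are available. Lean on these libraries where they do the work, as an engineer would, in place of code of your own. Each camera call takes 0.05 s, during which the arm holds its last target. There are 200 camera calls.

## Working session

There is one attempt and no reset: what is moved stays moved. The work goes in short steps, Python scripts to look and compute and a tool call to move; the robot and the scene stay as the last step left them, time stands still between calls to the robot, and variables do not carry over. Pictures are saved under pics/ and viewed, at most 14 in all, crops included, and the job is handed in when it is done.

Besides the shell and the picture viewer there is one more tool, called after ">>>" as name(argument=value, ...) on one line, values as JSON. apply_moves: Moves the arm, as the interface text tells. Its arguments: {"type":"object","properties":{"steps":{"type":"array","items":{"type":"array","items":{"type":"number","minimum":-1,"maximum":1}}}},"required":["steps"]}

```bash
mkdir -p pics; ls
cat > h.py <<'E'
import numpy as np, cv2
from bench import *
def P(s): return s["intrinsics"]@s["world_to_cam"][:3]
def tri(Ps,uv):
    A=[]
    for p,(u,v) in zip(Ps,uv): A+= [u*p[2]-p[0], v*p[2]-p[1]]
    X=np.linalg.svd(np.array(A))[2][-1]; return X[:3]/X[3]
def atz(p,uv,z):
    A=np.array([uv[0]*p[2]-p[0],uv[1]*p[2]-p[1]]); return np.linalg.solve(A[:,:2],-A[:,2]*z-A[:,3]) if False else np.linalg.solve(A[:,:2],-(A[:,2]*z+A[:,3]))
def proj(p,X):
    q=p@np.append(X,1); return q[:2]/q[2]
E
python3 - <<'E'
from h import *
print(observe())
for c in("scene","top"):
    s=snapshot(c); cv2.imwrite(f"pics/{c}0.png",s["color"][:,:,::-1]); print(c,np.linalg.inv(s["world_to_cam"])[:3].round(3).tolist())
    for t in("shaker_center","spice_jar_center","dropper_center","tin_center","new_rack","old_rack","shaker_pad","spice_jar_pad","dropper_pad","tin_pad"):
        print(t,[(np.round(d["pixel"],1).tolist(),round(d["confidence"],2),atz(P(s),d["pixel"],{"sh":.058,"sp":.065,"dr":.064,"ti":.049}.get(t[:2],0) if "center" in t else .0 if "rack" in t else .01).round(3).tolist()) for d in place_of(c,t)])
E
```

```text
pics
{'time': 0.0, 'joint_pos': array([ 1.05492715e+00,  2.21214144e-01,  1.52760629e+00, -8.67294126e-07,
        1.39471202e+00, -1.26071292e-01]), 'dq': array([ 0.00011425, -0.00041209, -0.00178778, -0.00163422,  0.00026648,
       -0.00025235]), 'joint_torque': array([-3.01520522e-04, -4.96900928e+01, -3.89392948e+01, -1.28460470e-04,
        1.09399902e-02,  1.19167763e-05]), 'tool_pos': array([0.23718717, 0.57759072, 0.23020922]), 'tcp_rot': array([-3.13966814e+00, -2.43058534e-04,  2.75179469e+00]), 'ft_force': array([-0.56256681,  0.04332436, -0.47742951]), 'wrist_torque': array([-0.04514767,  0.01549492, -0.03793704]), 'finger_force': 0.0, 'width': 0.99910082492423}
scene [[-0.541, -0.36, 0.76, -0.198], [-0.841, 0.234, -0.488, 0.477], [-0.003, -0.903, -0.429, 0.429]]
shaker_center [([229.2, 326.2], 0.88, [0.311, 0.291]), ([191.9, 245.9], 0.85, [0.568, 0.25])]
spice_jar_center [([258.8, 217.5], 0.8, [0.605, 0.103])]
dropper_center [([376.5, 202.9], 0.84, [0.544, -0.138]), ([223.0, 230.5], 0.67, [0.587, 0.184])]
tin_center [([294.1, 218.0], 0.82, [0.599, 0.028])]
new_rack [([3
[... 414 characters left out ...]
, 200.2], 0.91, [0.571, 0.253]), ([225.3, 317.7], 0.68, [0.34, 0.268]), ([310.6, 194.1], 0.53, [0.582, 0.103]), ([314.7, 265.3], 0.5, [0.441, 0.094])]
spice_jar_center [([311.3, 187.9], 0.64, [0.592, 0.101])]
dropper_center [([271.2, 197.1], 0.84, [0.575, 0.18]), ([450.9, 196.4], 0.48, [0.573, -0.17])]
tin_center [([351.8, 189.3], 0.9, [0.592, 0.021])]
new_rack [([316.9, 265.2], 0.81, [0.443, 0.094])]
old_rack [([298.5, 200.4], 0.79, [0.58, 0.133])]
shaker_pad [([239.4, 199.5], 0.64, [0.582, 0.257])]
spice_jar_pad [([309.6, 196.6], 0.47, [0.586, 0.108])]
dropper_pad [([279.3, 198.5], 0.72, [0.583, 0.172])]
tin_pad [([310.0, 189.4], 0.46, [0.602, 0.108]), ([349.7, 189.5], 0.38, [0.6, 0.025])]
```

View pics/scene0.png

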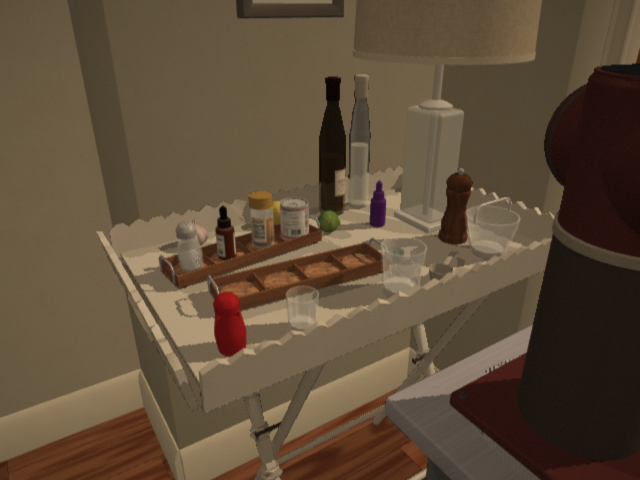

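View pics/top0.png

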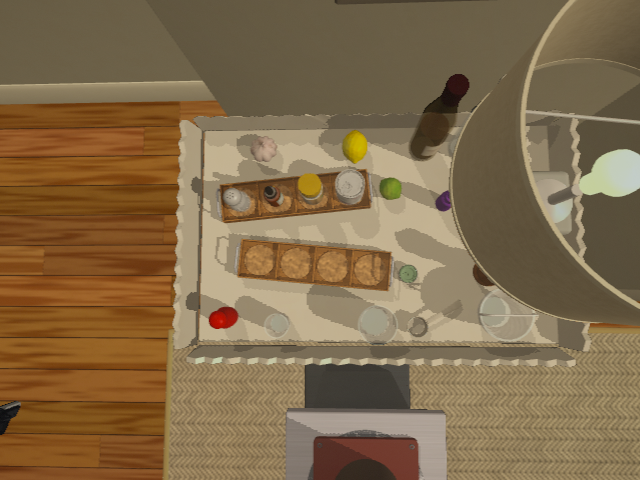

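The scene picture shows the old rack at the back, holding (left to right) shaker (188,248), dropper (226,235), jar (261,220) and tin (294,218). The empty rack is in front, around (306,280). The top view agrees: the old rack spans columns 222–370 at row ~195 and the new one 238–392 at row ~265. The look-alikes are a red shaker at (224,318) and a purple dropper at (445,200). The lampshade overhangs on the right.

```bash
cat > fit.py <<'E'
from h import *
from scipy.optimize import minimize
def box(q):
    x,y,a=q; c,s=np.cos(a),np.sin(a)
    return np.array([[x+c*u-s*v,y+s*u+c*v,z] for u in(-.0395,.0395) for v in(-.1555,.1555) for z in(0,.027)])
prof=dict(shaker=[(0,.022),(.09,.016)],spice_jar=[(0,.022),(.104,.022)],dropper=[(0,.0165),(.065,.0165)],tin=[(0,.0285),(.072,.0285)])
def rev(name,q,z0=.013):
    t=np.linspace(0,2*np.pi,40); return np.vstack([np.c_[q[0]+r*np.cos(t),q[1]+r*np.sin(t),np.full(40,z0+h)] for h,r in prof[name]])
def mask(p,X,S=4):
    q=(p@np.c_[X,np.ones(len(X))].T); uv=(q[:2]/q[2]).T
    m=np.zeros((480,640),np.float32); 
    big=np.zeros((480*S,640*S),np.uint8); cv2.fillConvexPoly(big,cv2.convexHull(((uv+.5)*S*16).astype(np.int32)),1,shift=4)
    return big.reshape(480,S,640,S).mean((1,3))
def fit(views,model,q0,step):
    def cost(q): 
        c=0
        for p,m in views:
            k=mask(p,model(q)); c+=1-np.minimum(k,m).sum()/np.maximum(k,m).sum()
        return c
    sx=np.array([q0]+[np.array(q0)+np.eye(len(q0))[i]*step[i] for i in range(len(q0))])
    r=minimize(cost,q0,method="Nelder-Mead",options=dict(initial_simplex=sx,xatol=2e-4,fatol=1e-4,maxfev=120)); return r.x.round(4),round(r.fun,3)
def best(c,t,p,q,z):
    D=silhouettes(c,t); 
    if not D: return None
    e=proj(p,np.array([*q,z])); d=min(D,key=lambda d:np.hypot(*(np.mean(np.argwhere(d["pixels"])[:,::-1],0)-e)))
    return d["pixels"].astype(np.float32)
E
python3 - <<'E'
from fit import *
S={c:P(snapshot(c)) for c in("top","scene")}
g=dict(shaker=(.57,.253),dropper=(.578,.18),spice_jar=(.592,.102),tin=(.595,.024))
for t,q in [("new_rack",(.443,.094,-.07)),("old_rack",(.58,.135,.1))]:
    V={c:best(c,t,S[c],q[:2],.015) for c in S}
    for cs in (["top"],["scene"],["top","scene"]):
        vs=[(S[c],V[c]) for c in cs if V[c] is not None]
        if vs: print(t,cs,fit(vs,box,q,(.01,.01,.05)))
for t,q in g.items():
    V={c:best(c,t+"_center",S[c],q,.06) for c in S}
    px=[min(place_of(c,t+"_center"),key=lambda d:np.hypot(*(d["pixel"]-proj(S[c],np.array([*q,.06])))))["pixel"] for c in S]
    print(t,"tri",tri(list(S.values()),px).round(4))
    for cs in (["top"],["scene"],["top","scene"]):
        print("  ",cs,fit([(S[c],V[c]) for c in cs if V[c] is not None],lambda x:rev(t,x),q,(.01,.01)))
E
```

```text
new_rack ['top'] (array([ 0.4446,  0.0957, -0.0939]), np.float64(0.035))
new_rack ['scene'] (array([ 0.4526,  0.0983, -0.0935]), np.float64(0.192))
new_rack ['top', 'scene'] (array([ 0.4449,  0.0962, -0.093 ]), np.float64(0.255))
old_rack ['top'] (array([0.5873, 0.1386, 0.0945]), np.float64(0.573))
old_rack ['scene'] (array([0.5944, 0.1394, 0.0985]), np.float64(0.455))
old_rack ['top', 'scene'] (array([0.5877, 0.1402, 0.096 ]), np.float64(1.044))
shaker tri [0.5712 0.2551 0.0586]
   ['top'] (array([0.5743, 0.2525]), np.float64(0.149))
   ['scene'] (array([0.5862, 0.251 ]), np.float64(0.167))
   ['top', 'scene'] (array([0.5753, 0.2537]), np.float64(0.342))
dropper tri [0.577  0.181  0.0679]
   ['top'] (array([0.5804, 0.1779]), np.float64(0.102))
   ['scene'] (array([0.5914, 0.179 ]), np.float64(0.189))
   ['top', 'scene'] (array([0.5821, 0.1803]), np.float64(0.417))
spice_jar tri [0.5917 0.105  0.0593]
   ['top'] (array([0.5887, 0.1009]), np.float64(0.073))
   ['scene'] (array([0.5943, 0.1021]), np.float64(0.08))
   ['top', 'scene'] (array([0.5911, 0.1023]), np.float64(0.203))
tin tri [0.5994 0.0302 0.0484]
   ['top'] (array([0.5968, 0.0254]), np.float64(0.036))
   ['scene'] (array([0.6039, 0.0255]), np.float64(0.106))
   ['top', 'scene'] (array([0.5972, 0.026 ]), np.float64(0.211))
```

```bash
cat > mv.py <<'E'
import sys; from h import *
# usage: mv.py x y z yaw [x y z yaw ...] : rows for world targets from the present pose
o=observe(); from scipy.spatial.transform import Rotation as R
Rm=R.from_euler("xyz",o["tcp_rot"]).as_matrix(); print(o["tool_pos"].round(4),o["tcp_rot"].round(4),round(o["time"],2),round(o["width"],3))
a=np.array(sys.argv[1:],float).reshape(-1,4)
for t in a:
    d=Rm.T@(t[:3]-o["tool_pos"]); w=-(t[3]-o["tcp_rot"][2]+np.pi)%(2*np.pi)
    w=-((t[3]-o["tcp_rot"][2]+np.pi)%(2*np.pi)-np.pi)
    print((d/.3).round(3).tolist(), round(w/(np.pi/2),3))
E
python3 - <<'E'
import cv2
a=cv2.imread("pics/scene0.png")[180:290,150:330]; cv2.imwrite("pics/crop0.png",cv2.resize(a,None,fx=4,fy=4,interpolation=2))
E
python3 mv.py .42 .4 .25 2.2 .5755 .2528 .20 1.666
```

```text
[0.2375 0.5781 0.2313] [-3.1415 -0.      2.7518] 2.2 1.004
[-0.788, -0.318, -0.062] 0.351
[-1.454, -0.575, 0.104] 0.691
```

View pics/crop0.png

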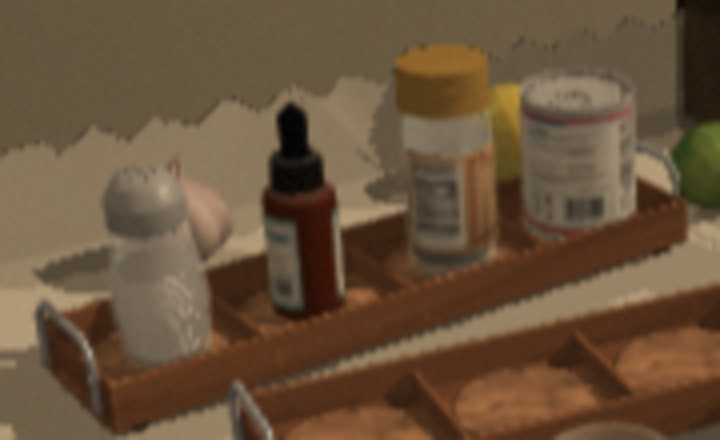

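The crop shows the shaker's waist about 55 mm above its foot (crop row ~240), garlic behind it, and every item upright.

>>> apply_moves(steps=[[1,-0.2,-0.08,-0.06,0.1],[1,-0.4,-0.16,-0.06,0.2],[1,-0.6,-0.24,-0.06,0.3],[1,-0.79,-0.32,-0.06,0.35],[1,-0.79,-0.32,-0.06,0.69],[1,-0.79,-0.32,-0.06,0.69],[1,-0.79,-0.32,-0.06,0.69],[1,-0.79,-0.32,-0.06,0.69]])

```text
time: 3.2
tool_pos: [0.4203, 0.3992, 0.2493]
tcp_rot: [3.142, -0.0, 1.669]
ft_force: [-0.2, -0.2, -0.1]
width: 0.999
finger_force: 0.0
```

```bash
python3 mv.py .5755 .2528 .20 1.666 .5755 .2528 .048 1.666
```

```text
[0.4203 0.3992 0.2493] [ 3.1415 -0.      1.6692] 3.2 0.999
[-0.536, 0.467, 0.164] 0.002
[-0.536, 0.467, 0.671] 0.002
```

>>> apply_moves(steps=[[0.9,-0.13,0.12,0.1,0],[0.9,-0.27,0.24,0.164,0],[0.9,-0.4,0.35,0.164,0],[0.9,-0.536,0.467,0.164,0],[0.9,-0.536,0.467,0.164,0],[0.9,-0.536,0.467,0.3,0],[0.9,-0.536,0.467,0.45,0],[0.9,-0.536,0.467,0.6,0],[0.9,-0.536,0.467,0.671,0],[0.9,-0.536,0.467,0.671,0]])

```text
time: 4.45
tool_pos: [0.5737, 0.253, 0.0466]
tcp_rot: [-3.138, 0.0, 1.67]
ft_force: [0.4, 0.4, 0.3]
width: 0.9
finger_force: 0.0
```

>>> apply_moves(steps=[[0.4,0,0,0,0],[0.2,0,0,0,0],[0,0,0,0,0],[0,0,0,0,0],[0,0,0,0,0],[0,0,0,0,0]])

```text
time: 5.2
tool_pos: [0.5767, 0.2533, 0.0508]
tcp_rot: [3.138, -0.001, 1.668]
ft_force: [-2.1, -1.1, 7.1]
width: 0.428
finger_force: 58.9
```

```bash
python3 mv.py .5755 .2528 .2 1.666 .4341 -.0178 .2 1.478  .4341 -.0178 .052 1.478
```

```text
[0.5767 0.2533 0.0508] [ 3.1383e+00 -8.0000e-04  1.6681e+00] 5.2 0.428
[-0.001, -0.003, -0.497] 0.001
[-0.853, -0.559, -0.5] 0.121
[-0.853, -0.561, -0.007] 0.121
```

>>> apply_moves(steps=[[0,0,0,-0.1,0],[0,0,0,-0.25,0],[0,0,0,-0.4,0],[0,0,0,-0.5,0],[0,0,0,-0.5,0]])

```text
time: 5.82
tool_pos: [0.5776, 0.2535, 0.2027]
tcp_rot: [3.134, -0.002, 1.668]
ft_force: [-0.3, -0.4, -0.7]
width: 0.425
finger_force: 59.6
```

```bash
python3 mv.py .4341 -.0178 .2 1.478  .4341 -.0178 .052 1.478
```

```text
[0.5776 0.2535 0.2027] [ 3.1335e+00 -1.5000e-03  1.6680e+00] 5.83 0.425
[-0.853, -0.564, 0.003] 0.121
[-0.854, -0.568, 0.496] 0.121
```

>>> apply_moves(steps=[[0,-0.15,-0.1,0,0.03],[0,-0.3,-0.2,0,0.06],[0,-0.45,-0.3,0,0.1],[0,-0.6,-0.4,0,0.12],[0,-0.75,-0.5,0,0.12],[0,-0.853,-0.564,0,0.121],[0,-0.853,-0.564,0,0.121],[0,-0.853,-0.564,0.1,0.121],[0,-0.853,-0.564,0.2,0.121],[0,-0.853,-0.564,0.3,0.121],[0,-0.853,-0.564,0.36,0.121],[0,-0.853,-0.564,0.36,0.121]])

```text
time: 7.32
tool_pos: [0.43, -0.0171, 0.0878]
tcp_rot: [-3.137, -0.001, 1.479]
ft_force: [0.0, 0.5, -0.0]
width: 0.421
finger_force: 59.6
```

```bash
python3 mv.py .4341 -.0178 .052 1.478
python3 - <<'E'
from h import *
s=snapshot("top"); a=s["color"][160:360,200:460,::-1]; b=snapshot("scene")["color"][160:330,150:410,::-1]
cv2.imwrite("pics/p1.png",np.vstack([cv2.resize(a,None,fx=2,fy=1.6),cv2.resize(b,None,fx=2,fy=1.6)])[:600])
E
```

```text
[ 0.43   -0.0171  0.0878] [-3.1369e+00 -9.0000e-04  1.4786e+00] 7.33 0.421
[-0.001, 0.014, 0.119] 0.0
```

View pics/p1.png

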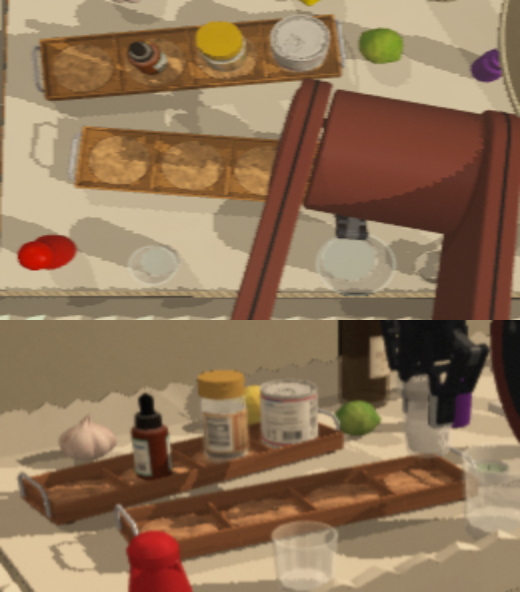

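The top part shows the arm over the new rack's right end, and the scene part shows the shaker upright just above the last compartment (about 425,430). The other three are untouched.

>>> apply_moves(steps=[[0,0,0.01,0.06,0],[0,0,0.01,0.1,0],[0,0,0.01,0.13,0],[0,0,0.01,0.13,0],[0,0,0.01,0.13,0],[0,0,0.01,0.13,0]])

```text
time: 8.18
tool_pos: [0.4347, -0.0186, 0.0511]
tcp_rot: [3.141, -0.0, 1.478]
ft_force: [0.2, -0.5, -1.3]
width: 0.426
finger_force: 59.6
```

>>> apply_moves(steps=[[0,0,0,0.004,0],[0,0,0,0.004,0],[0.7,0,0,0.004,0],[0.9,0,0,0.004,0],[0.9,0,0,0.004,0],[0.9,0,0,0.004,0],[0.9,0,0,-0.2,0],[0.9,0,0,-0.4,0],[0.9,0,0,-0.5,0],[0.9,0,0,-0.5,0]])

```text
time: 9.43
tool_pos: [0.4367, -0.019, 0.2041]
tcp_rot: [3.135, 0.001, 1.478]
ft_force: [-0.3, 0.8, -0.3]
width: 0.898
finger_force: 0.0
```

```bash
python3 mv.py .582 .178 .2 1.666 .582 .178 .048 1.666
```

```text
[ 0.4367 -0.019   0.2041] [3.1353e+00 8.0000e-04 1.4779e+00] 9.43 0.898
[0.699, 0.421, 0.016] -0.12
[0.699, 0.418, 0.522] -0.12
```

>>> apply_moves(steps=[[0.65,0.15,0.09,0,-0.03],[0.65,0.3,0.18,0,-0.06],[0.65,0.45,0.27,0,-0.1],[0.65,0.6,0.36,0,-0.12],[0.65,0.699,0.426,0,-0.12],[0.65,0.699,0.426,0,-0.12],[0.65,0.699,0.426,0.1,-0.12],[0.65,0.699,0.426,0.2,-0.12],[0.65,0.699,0.426,0.2,-0.12],[0.65,0.699,0.426,0.2,-0.12]])

```text
time: 10.68
tool_pos: [0.5814, 0.1778, 0.1416]
tcp_rot: [3.141, 0.0, 1.666]
ft_force: [0.2, 0.7, 0.8]
width: 0.648
finger_force: 0.0
```

```bash
python3 mv.py .582 .178 .048 1.666
python3 - <<'E'
from fit import *
S={c:P(snapshot(c)) for c in("top","scene")}
for t,q in [("shaker",(.4341,-.0178))]:
    V={c:best(c,t+"_center",S[c],q,.06) for c in S}
    for c in S:
      if V[c] is not None: print(c,fit([(S[c],V[c])],lambda x:rev(t,x),q,(.01,.01)))
E
```

```text
[0.5814 0.1778 0.1416] [3.1415e+00 1.0000e-04 1.6658e+00] 10.68 0.648
[0.001, 0.002, 0.312] -0.0
top (array([ 0.4332, -0.0227]), np.float64(0.111))
scene (array([ 0.4408, -0.0233]), np.float64(0.153))
```

>>> apply_moves(steps=[[0.65,0,0.002,0.1,0],[0.65,0,0.002,0.2,0],[0.65,0,0.002,0.28,0],[0.65,0,0.002,0.312,0],[0.65,0,0.002,0.312,0],[0.3,0,0.002,0.312,0],[0,0,0.002,0.312,0],[0,0,0.002,0.312,0],[0,0,0.002,0.312,0],[0,0,0.002,0.312,0]])

```text
time: 12.12
tool_pos: [0.5831, 0.1786, 0.0492]
tcp_rot: [3.139, -0.0, 1.666]
ft_force: [-2.3, -0.7, 7.0]
width: 0.353
finger_force: 59.6
```

>>> apply_moves(steps=[[0,0,0,-0.1,0],[0,0,0,-0.25,0],[0,0,0,-0.4,0],[0,0,0,-0.5,0],[0,0,0,-0.5,0],[0,0,0,-0.5,0]])

```text
time: 12.88
tool_pos: [0.5813, 0.1783, 0.1962]
tcp_rot: [-3.14, 0.0, 1.666]
ft_force: [-0.5, 0.7, -1.3]
width: 0.352
finger_force: 59.5
```

```bash
python3 mv.py .4412 .0579 .2 1.478
```

```text
[0.5813 0.1783 0.1962] [-3.1401e+00  1.0000e-04  1.6663e+00] 12.88 0.352
[-0.355, -0.503, -0.012] 0.12
```

>>> apply_moves(steps=[[0,-0.1,-0.15,0,0.04],[0,-0.2,-0.3,0,0.08],[0,-0.3,-0.42,0,0.12],[0,-0.355,-0.503,0,0.12],[0,-0.355,-0.503,0,0.12],[0,-0.355,-0.503,0.12,0.12],[0,-0.355,-0.503,0.24,0.12],[0,-0.355,-0.503,0.36,0.12],[0,-0.355,-0.503,0.4,0.12],[0,-0.355,-0.503,0.4,0.12],[0,-0.355,-0.503,0.4,0.12]])

```text
time: 14.25
tool_pos: [0.4432, 0.0581, 0.0786]
tcp_rot: [3.14, -0.0, 1.478]
ft_force: [-0.7, -0.4, -0.7]
width: 0.353
finger_force: 59.7
```

```bash
python3 mv.py .4412 .0579 .05 1.478
```

```text
[0.4432 0.0581 0.0786] [ 3.1395e+00 -1.0000e-04  1.4781e+00] 14.25 0.353
[-0.001, -0.007, 0.095] 0.0
```

>>> apply_moves(steps=[[0,0,-0.004,0.05,0],[0,0,-0.004,0.09,0],[0,0,-0.004,0.1,0],[0,0,-0.004,0.1,0],[0,0,-0.004,0.1,0],[0.5,0,-0.004,0.1,0],[0.7,0,-0.004,0.1,0],[0.7,0,-0.004,0.1,0],[0.7,0,-0.004,0.1,0]])

```text
time: 15.38
tool_pos: [0.4406, 0.0581, 0.0471]
tcp_rot: [-3.141, 0.0, 1.478]
ft_force: [-0.2, -0.3, 0.1]
width: 0.695
finger_force: 0.0
```

>>> apply_moves(steps=[[0.7,0,0,-0.1,0],[0.7,0,0,-0.25,0],[0.7,0,0,-0.45,0],[0.7,0,0,-0.6,0],[0.8,0,0,-0.6,0],[0.8,0,0,-0.6,0]])

```text
time: 16.12
tool_pos: [0.4403, 0.0581, 0.2266]
tcp_rot: [-3.141, 0.0, 1.478]
ft_force: [0.4, 0.6, -0.5]
width: 0.8
finger_force: 0.0
```

```bash
python3 mv.py .590 .1012 .2 1.666 .590 .1012 .071 1.666
```

```text
[0.4403 0.0581 0.2266] [-3.1408e+00  1.0000e-04  1.4779e+00] 16.12 0.8
[0.189, 0.483, 0.088] -0.12
[0.189, 0.484, 0.518] -0.12
```

>>> apply_moves(steps=[[0.8,0.05,0.13,0,-0.04],[0.8,0.1,0.27,0,-0.08],[0.8,0.15,0.4,0,-0.12],[0.8,0.189,0.484,0,-0.12],[0.8,0.189,0.484,0,-0.12],[0.8,0.189,0.484,0.15,-0.12],[0.8,0.189,0.484,0.25,-0.12],[0.8,0.189,0.484,0.25,-0.12],[0.8,0.189,0.484,0.25,-0.12]])

```text
time: 17.25
tool_pos: [0.5905, 0.1009, 0.1532]
tcp_rot: [3.141, 0.0, 1.666]
ft_force: [0.2, -0.1, 0.8]
width: 0.803
finger_force: 0.0
```

```bash
python3 mv.py .590 .1012 .071 1.666
python3 - <<'E'
from h import *
s=snapshot("top"); a=s["color"][160:360,200:460,::-1]; b=snapshot("scene")["color"][160:330,150:410,::-1]
cv2.imwrite("pics/p2.png",np.vstack([cv2.resize(a,None,fx=2,fy=1.6),cv2.resize(b,None,fx=2,fy=1.6)])[:600])
E
```

```text
[0.5905 0.1009 0.1532] [3.1412e+00 1.0000e-04 1.6662e+00] 17.25 0.803
[0.001, -0.002, 0.274] 0.0
```

View pics/p2.png

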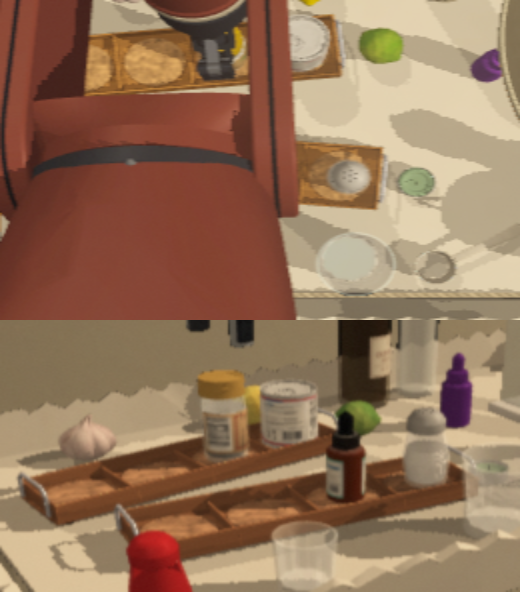

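The dropper (345,460) and the shaker (425,450) stand upright in the two right-hand compartments. The gripper is above the jar.

>>> apply_moves(steps=[[0.8,0,-0.002,0.1,0],[0.8,0,-0.002,0.2,0],[0.8,0,-0.002,0.27,0],[0.8,0,-0.002,0.274,0],[0.8,0,-0.002,0.274,0],[0.4,0,-0.002,0.274,0],[0,0,-0.002,0.274,0],[0,0,-0.002,0.274,0],[0,0,-0.002,0.274,0],[0,0,-0.002,0.274,0]])

```text
time: 18.6
tool_pos: [0.5907, 0.1011, 0.0718]
tcp_rot: [3.14, 0.0, 1.666]
ft_force: [-2.7, -0.5, 5.8]
width: 0.486
finger_force: 60.2
```

>>> apply_moves(steps=[[0,0,0,-0.1,0],[0,0,0,-0.25,0],[0,0,0,-0.4,0],[0,0,0,-0.5,0],[0,0,0,-0.5,0],[0,0,0,-0.5,0]])

```text
time: 19.35
tool_pos: [0.5892, 0.101, 0.2186]
tcp_rot: [-3.14, -0.0, 1.666]
ft_force: [0.1, -1.1, -1.6]
width: 0.484
finger_force: 60.8
```

```bash
python3 mv.py .4482 .1335 .2 1.478
```

```text
[0.5892 0.101  0.2186] [-3.1396e+00 -1.0000e-04  1.6664e+00] 19.35 0.484
[0.153, -0.457, 0.063] 0.12
```

>>> apply_moves(steps=[[0,0.05,-0.15,0,0.04],[0,0.1,-0.3,0,0.08],[0,0.153,-0.42,0,0.12],[0,0.153,-0.457,0,0.12],[0,0.153,-0.457,0,0.12],[0,0.153,-0.457,0.12,0.12],[0,0.153,-0.457,0.24,0.12],[0,0.153,-0.457,0.36,0.12],[0,0.153,-0.457,0.4,0.12],[0,0.153,-0.457,0.4,0.12],[0,0.153,-0.457,0.4,0.12]])

```text
time: 20.72
tool_pos: [0.4506, 0.1337, 0.1016]
tcp_rot: [3.139, -0.0, 1.478]
ft_force: [0.2, 0.3, -1.8]
width: 0.489
finger_force: 61.2
```

```bash
python3 mv.py .4482 .1335 .0725 1.478
```

```text
[0.4506 0.1337 0.1016] [ 3.1392e+00 -5.0000e-04  1.4778e+00] 20.73 0.489
[-0.001, -0.008, 0.097] -0.0
```

>>> apply_moves(steps=[[0,0,-0.004,0.05,0],[0,0,-0.004,0.09,0],[0,0,-0.004,0.1,0],[0,0,-0.004,0.1,0],[0,0,-0.004,0.1,0],[0.6,0,-0.004,0.1,0],[0.8,0,-0.004,0.1,0],[0.8,0,-0.004,0.1,0],[0.8,0,-0.004,0.1,0]])

```text
time: 21.85
tool_pos: [0.4478, 0.1337, 0.07]
tcp_rot: [-3.141, 0.0, 1.478]
ft_force: [-0.6, 0.4, 0.9]
width: 0.8
finger_force: 0.0
```

>>> apply_moves(steps=[[0.8,0,0,-0.1,0],[0.8,0,0,-0.25,0],[0.8,0,0,-0.4,0],[0.85,0,0,-0.5,0],[0.85,0,0,-0.5,0],[0.85,0,0,-0.5,0]])

```text
time: 22.6
tool_pos: [0.4474, 0.1337, 0.2191]
tcp_rot: [-3.14, 0.0, 1.478]
ft_force: [-0.4, -0.3, -0.6]
width: 0.845
finger_force: 0.0
```

```bash
python3 mv.py .597 .0255 .2 1.666 .597 .0255 .044 1.666
```

```text
[0.4474 0.1337 0.2191] [-3.1403e+00  3.0000e-04  1.4778e+00] 22.6 0.845
[-0.313, 0.53, 0.063] -0.12
[-0.313, 0.531, 0.583] -0.12
```

>>> apply_moves(steps=[[0.85,-0.08,0.13,0,-0.04],[0.85,-0.16,0.27,0,-0.08],[0.85,-0.25,0.4,0,-0.12],[0.85,-0.313,0.53,0,-0.12],[0.85,-0.313,0.53,0,-0.12],[0.85,-0.313,0.53,0.12,-0.12],[0.85,-0.313,0.53,0.25,-0.12],[0.85,-0.313,0.53,0.3,-0.12],[0.85,-0.313,0.53,0.3,-0.12],[0.85,-0.313,0.53,0.3,-0.12]])

```text
time: 23.85
tool_pos: [0.5985, 0.0256, 0.1319]
tcp_rot: [3.139, 0.0, 1.667]
ft_force: [0.8, -1.6, 0.5]
width: 0.853
finger_force: 0.0
```

```bash
python3 mv.py .597 .0255 .044 1.666
```

```text
[0.5985 0.0256 0.1319] [3.1393e+00 4.0000e-04 1.6667e+00] 23.85 0.853
[0.0, -0.006, 0.293] 0.0
```

>>> apply_moves(steps=[[0.85,0,-0.003,0.08,0],[0.85,0,-0.003,0.16,0],[0.85,0,-0.003,0.23,0],[0.85,0,-0.003,0.28,0],[0.85,0,-0.003,0.293,0],[0.85,0,-0.003,0.293,0]])

```text
time: 24.6
tool_pos: [0.5969, 0.0254, 0.0425]
tcp_rot: [3.141, 0.0, 1.666]
ft_force: [0.2, -0.1, -0.3]
width: 0.852
finger_force: 0.0
```

>>> apply_moves(steps=[[0.4,0,0,0,0],[0,0,0,0,0],[0,0,0,0,0],[0,0,0,0,0],[0,0,0,0,0]])

```text
time: 25.22
tool_pos: [0.5976, 0.0253, 0.0435]
tcp_rot: [3.139, 0.0, 1.666]
ft_force: [0.4, 0.5, 6.2]
width: 0.655
finger_force: 63.9
```

>>> apply_moves(steps=[[0,0,0,-0.1,0],[0,0,0,-0.25,0],[0,0,0,-0.4,0],[0,0,0,-0.5,0],[0,0,0,-0.5,0],[0,0,0,-0.5,0]])

```text
time: 25.98
tool_pos: [0.5955, 0.0255, 0.1902]
tcp_rot: [-3.139, -0.0, 1.666]
ft_force: [-0.3, -0.6, -1.9]
width: 0.66
finger_force: 64.2
```

```bash
python3 mv.py .4553 .2092 .2 1.478
```

```text
[0.5955 0.0255 0.1902] [-3.1387e+00 -5.0000e-04  1.6664e+00] 25.98 0.66
[0.654, -0.407, -0.031] 0.12
```

>>> apply_moves(steps=[[0,0.15,-0.15,0,0.04],[0,0.3,-0.3,0,0.08],[0,0.45,-0.36,0,0.12],[0,0.6,-0.409,0,0.12],[0,0.654,-0.409,0,0.12],[0,0.654,-0.409,0,0.12],[0,0.654,-0.409,0.12,0.12],[0,0.654,-0.409,0.24,0.12],[0,0.654,-0.409,0.34,0.12],[0,0.654,-0.409,0.34,0.12],[0,0.654,-0.409,0.34,0.12]])

```text
time: 27.35
tool_pos: [0.4568, 0.2083, 0.091]
tcp_rot: [3.141, 0.0, 1.477]
ft_force: [0.3, -0.3, -0.7]
width: 0.658
finger_force: 64.7
```

```bash
python3 mv.py .4553 .2092 .0435 1.478
python3 - <<'E'
from h import *
s=snapshot("top"); a=s["color"][160:360,200:460,::-1]; b=snapshot("scene")["color"][160:330,150:410,::-1]
cv2.imwrite("pics/p3.png",np.vstack([cv2.resize(a,None,fx=2,fy=1.6),cv2.resize(b,None,fx=2,fy=1.6)])[:600])
E
```

```text
[0.4568 0.2083 0.091 ] [3.1409 0.     1.4768] 27.35 0.658
[0.002, -0.005, 0.158] -0.001
```

View pics/p3.png

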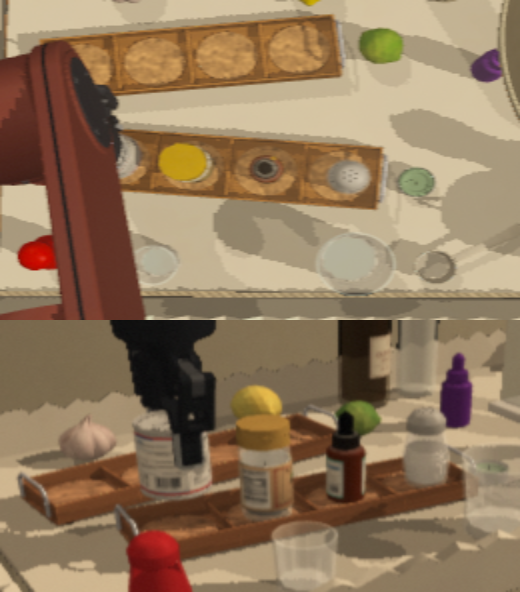

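The tin hangs upright over the leftmost compartment, around (175,455). The jar, dropper and shaker stand in the others.

>>> apply_moves(steps=[[0,0.002,-0.004,0.06,0],[0,0.002,-0.004,0.11,0],[0,0.002,-0.004,0.15,0],[0,0.002,-0.004,0.16,0],[0,0.002,-0.004,0.16,0],[0,0.002,-0.004,0.16,0]])

```text
time: 28.2
tool_pos: [0.4534, 0.2096, 0.0431]
tcp_rot: [-3.138, 0.001, 1.478]
ft_force: [-9.4, -3.9, 18.0]
width: 0.658
finger_force: 66.6
```

>>> apply_moves(steps=[[0,0,0,-0.003,0],[0,0,0,-0.003,0],[0,0,0,-0.003,0]])

```text
time: 28.58
tool_pos: [0.4535, 0.2096, 0.0432]
tcp_rot: [-3.139, 0.001, 1.478]
ft_force: [-5.3, -0.4, 9.9]
width: 0.659
finger_force: 65.5
```

>>> apply_moves(steps=[[0.75,0,0,0,0],[0.87,0,0,0,0],[0.87,0,0,0,0],[0.87,0,0,0,0],[0.87,0,0,0,0]])

```text
time: 29.2
tool_pos: [0.4547, 0.2097, 0.0432]
tcp_rot: [3.142, 0.0, 1.478]
ft_force: [-1.5, -0.3, -0.2]
width: 0.872
finger_force: 0.0
```

>>> apply_moves(steps=[[0.87,0,0,-0.08,0],[0.87,0,0,-0.2,0],[0.87,0,0,-0.35,0],[0.87,0,0,-0.5,0],[0.87,0,0,-0.6,0],[0.87,0,0,-0.6,0]])

```text
time: 29.95
tool_pos: [0.4564, 0.2102, 0.2263]
tcp_rot: [3.136, -0.002, 1.478]
ft_force: [0.8, 0.4, -1.1]
width: 0.871
finger_force: 0.0
```

>>> apply_moves(steps=[[0.87,0.2,0,0,0],[0.87,0.4,0,0,0],[0.87,0.6,0,0,0],[0.87,0.75,0,0,0],[0.87,0.75,0,0,0],[0.87,0.75,0,0,0]])

```text
time: 30.7
tool_pos: [0.4748, 0.4329, 0.2212]
tcp_rot: [-3.139, 0.002, 1.478]
ft_force: [0.3, -0.3, -0.3]
width: 0.867
finger_force: 0.0
```

Run:
```python
from fit import *
s=snapshot("top"); a=s["color"][160:360,200:460,::-1]; t=snapshot("scene"); b=t["color"][160:330,150:410,::-1]
cv2.imwrite("pics/p4.png",np.vstack([cv2.resize(a,None,fx=2,fy=1.6),cv2.resize(b,None,fx=2,fy=1.6)])[:600])
S={"top":P(s),"scene":P(t)}
for t,q in dict(tin=(.4553,.2092),spice_jar=(.4482,.1335),dropper=(.4412,.0579),shaker=(.4341,-.0178)).items():
    for c in S:
        V=best(c,t+"_center",S[c],q,.06)
        if V is not None: print(t,q,c,fit([(S[c],V)],lambda x:rev(t,x),q,(.01,.01)))
```

```text
tin (0.4553, 0.2092) top (array([0.4543, 0.21  ]), np.float64(0.051))
tin (0.4553, 0.2092) scene (array([0.4619, 0.211 ]), np.float64(0.103))
spice_jar (0.4482, 0.1335) top (array([0.447, 0.133]), np.float64(0.054))
spice_jar (0.4482, 0.1335) scene (array([0.4522, 0.1356]), np.float64(0.057))
dropper (0.4412, 0.0579) top (array([0.4403, 0.0585]), np.float64(0.06))
dropper (0.4412, 0.0579) scene (array([0.4448, 0.0609]), np.float64(0.201))
shaker (0.4341, -0.0178) top (array([ 0.4324, -0.0237]), np.float64(0.073))
shaker (0.4341, -0.0178) scene (array([ 0.4387, -0.0219]), np.float64(0.135))
```

View pics/p4.png

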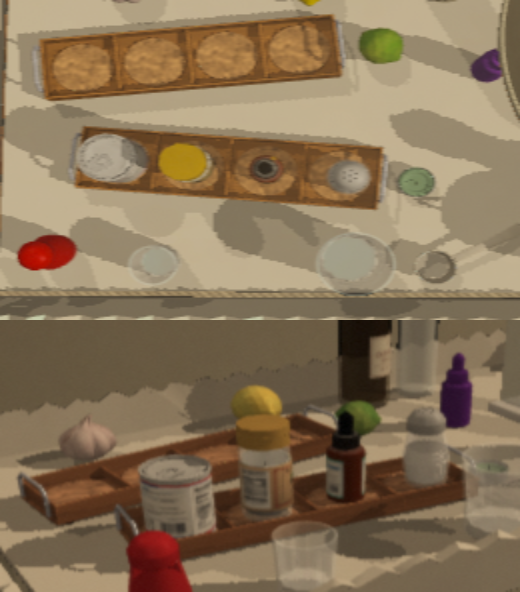

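The picture shows tin, jar, dropper and shaker upright in the new rack, left to right, with the gripper clear of them.

```bash
python3 -c "from bench import *; print(hand_in())"
```

```text
the job is handed in; nothing more can be done
None
```

I moved all four seasonings into the new rack in reverse order (left to right: tin, spice jar, dropper bottle, salt shaker), each upright on its pad in its own compartment, and handed the job in at about 31 s on the robot's clock.

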